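Unlock the hall strongbox and hold the latch open

TASK

Pull the drawer of the small wooden cabinet well open and leave it open, take out the key with the wide oblong head, and leave the other two keys standing in their rack. Push that key all the way down into the lock on top of the grey strongbox (work it past the sticky pins) and turn it a quarter turn clockwise, as far as it goes. The lock springs back when let go, so finish while still gripping the key and holding it turned; do not disturb the other things on the table.

Things in the scene. Friction and masses are not known exactly. Their poses are not given: they have to be found in the camera images.
- cabinet: small brown wooden key cabinet, fixed to the table, 200 deep (x) x 260 wide (y) x 112 high, one drawer. Origin on the table under the centre of its front face; its own -x points out of the front (the way the drawer opens), y along the front, z up.
- drawer (a joint): how far the drawer is out: 0 shut (the start) to 0.14 m at the stop, along the cabinet's -x, against some 2 N of friction; it stays where it is left. Its front panel is 14 thick and reaches 102 above the table, its side walls 66. Well open is more than 0.10 m; 0.13 m gives comfortable room to reach the keys.
- drawer_grip (a point): middle of the drawer's brass bar handle: a round bar 10 thick and 120 long along the cabinet's y, 92 above the table (20 under the cabinet's top). Its axis is 46 in front of the drawer front (41 of free gap behind it); two stems 45 either side of the middle. Can be pinched from above, fingers closing along the cabinet's x.
- key: the key to use, the one with the widest head; 74 high, 25 to 50 g, black plastic head, steel blade below. Origin at the blade's tip, z up through the head. Heights above the tip: nose 0-4 (14 wide along key y, 3 thick along x), blade 4-22 (18 wide, 5 thick), round neck 5 in diameter 22-42, head 42-74. It starts upright in the rack and fits the lock either way round.
- key_head (a point): good grip point in the key's oblong head, 62 above the tip. The head is 44 wide (key y) x 32 high x 10 thick (key x), so the fingers close along key x.
- rack (a point): bottom of the middle slot of the light wood key rack in the drawer: 70 behind the drawer front's outer face, 20 above the table, moves with the drawer. Three slots in a row along the cabinet's y, 70 apart (-70, 0, +70), each 7 (x) x 20 (y) and 20 deep; one key stands in each, in random order, key y parallel to the cabinet's y. Lift a key straight up.
- key_round: another key, to be left: round black head 24 in diameter, 10 thick, same blade, same rack. Origin at the blade's tip.
- key_narrow: another key, to be left: narrow upright black head 18 wide x 28 high x 10 thick, same blade, same rack. Origin at the blade's tip.
- strongbox: grey painted steel strongbox, fixed to the table, 190 deep x 170 wide x 100 high, with a brass lock on its flat top. Origin on the table under the lock's axis, which is 65 behind the front face (own -x side); z up.
- key_home (a point): on the vertical lock axis, the floor of the keyway, 67.5 above the table: the key's tip rests here when fully home. Axes are the strongbox's. In the turning plug above it are two sprung, sticky pins, about 7 and 14 up; pushing the key past each takes roughly 5 to 10 N, and small yaw wiggles help. The key can turn only when within 2.5 of home: higher up the fixed cover blocks the wide blade.
- lock_mouth (a point): middle of the keyway's mouth, in the top of the brass cover, 32.5 above key_home and 100 above the table. The slot goes straight down, 20 long (strongbox y) x 7 wide (x); sloping lips rising 5 guide the blade in from up to 3 off. The key enters with its y axis along the strongbox's y, either way round. When home the head's underside is 9.5 above this point.
- plug (a joint): rotation of the lock plug, 0 at rest to 1.57 rad at its stop, growing as the key is turned clockwise seen from above. A spring (0.06 N m at rest, 0.11 N m at the stop) returns it to 0 when let go. The key has about 0.1 to 0.15 rad of play in it, so turn the key some 0.1 rad past the quarter turn.
- diffuser: amber glass reed diffuser, 55 square, 85 high, reeds to 170. Origin at its underside. Leave alone.
- candle: white candle jar with a metal lid, 60 in diameter, 75 high. Origin at its underside. Leave alone.
- bowl: white bowl, 140 in diameter, 45 high. Origin at its underside. Leave alone.
- torch: aluminium torch lying down, 135 long, up to 36 in diameter. Origin under it. Leave alone.
- glasses_case: black glasses case, 65 x 150 x 45. Origin at its underside. Leave alone.

How it is judged:
By the outcome, as a careful person would: the job done as asked, in the order asked, and still so for the second after the job is handed in, while the arm keeps its last pose, push and grip.
It also fails if it takes over 64 s, if anything falls off the work surface, if the arm or the gripper's body presses on something with over 40 N, if the wrist force passes 120 N, or if a joint passes its speed limit or range.

ROBOT

A 6-joint arm with a two-finger parallel gripper is mounted at the origin on the work surface. World frame = base frame: x ahead of the robot, y to its left, z up, the work surface at z = 0. Lengths are in m, angles in rad, forces in N, time in s.
With the tool pointing down it reaches from about 0.2 to 0.875 m from the base axis. Payload 3.4 kg.
Tool frame: the origin (TCP) lies at the very end of the fingers, on their centre line; the grasp point (between the pads) lies r.pinch_z behind it (r.pinch_z is the distance from the TCP to the grasp point, in m); z points along the fingers, y is the line along which they close (so a half turn about z gives the same grasp; the last joint's range is limited). The gripper opens to 94 mm and grips with 3 to 60 N. Pads are 16 mm wide; open, the fingers measure 119 mm over their backs; the gripper's body (75 mm by 177 mm) begins 78 mm behind the grasp point.
Start: joints at [-1.235, 0.276, 1.505, -0, 1.361, -0.121], TCP at [0.254, -0.516, 0.205] pointing down, gripper open.
Joint ranges: [-2.89, 2.89], [-0.75, 2.08], [0.22, 2.7], [-1.18, 4.32], [0.11, 2.71], [-2.7, 2.7]. Speed limits (rad/s): [2.57, 2.57, 3.14, 3.14, 3.14, 3.14].

INTERFACE

Orientations are given as a rotation vector (axis times angle).
In Python, from plant import r gives the robot as it stands.
- The arm moves only by the shell command python3 -m crank 'ROWS'. ROWS is text: rows parted by semicolons, each of 7 numbers parted by spaces: the turn, a rotation vector about the world's x, y, z as a fraction of full scale, then the shift along the world's x, y, z as a fraction of full scale, then the opening, from 0 (shut) to 1 (fully open). A call has exactly 8 rows; each row is the pose to reach, as a shift and turn from the pose commanded when the call began; what a row does not reach only later rows make up. Full scale, the value 1, is 0.25 m for a shift and 45 degrees for a turn. A row lasts 1/12 s, in which the tool goes at most 41.7 mm and 7.16 degrees, less where a joint would pass 70% of its speed; a pose out of reach is approached as far as the arm can. A call with a number of a shift or a turn outside -1 to 1 is refused whole. A call with a gripper value outside its range is refused whole. The fingers move at their own pace and stop on an object; the grip force is fixed at half the most. Time passes only in rows, so rows that repeat a pose let the fingers close, or fill a call up. It gives the time, the measured TCP pose, the force, the opening and the grip force at its end, in the units of the state.
- r.read_state(): the state, without advancing time (a new reading comes with each control period).
- r.read_camera(name): name is "side" or "top" or "wrist"; returns a dict with "pixels" (400x640x3 uint8, blue, green, red), "camera_matrix" (3x3 intrinsics, pixels), "distortion" ([k1, k2, p1, p2, k3] as OpenCV has them; the pictures are not rectified), "world_from_camera" (4x4, takes a point from camera to world coordinates). Camera axes: x right, y up, looking along -z (the intrinsics and any distortion apply to the point x, -y, -z); pixel columns grow to the right and rows downward; lengths in m; the calibration is good to about 2 mm. A picture is of the moment at which its call begins. There is no depth.
- r.close_job(): hands the job in; it is judged then, once.
The state is a dict: "clock": time; "joint_positions": joint angles; "qvel": joint speeds; "joint_efforts": joint torques, N m; "tool_pos": TCP position; "orientation": TCP orientation; "force": force on the tool from outside, world axes, zero at the start; "moment": the same for the moment, N m; "opening": finger opening in m; "grip_force": force on a finger pad.
Only numpy, scipy, OpenCV 4.12 (cv2) and the standard library are available. Lean on these libraries where they do the work, as an engineer would, in place of code of your own. Each camera call takes 0.05 s, during which the arm holds its last target. There are 200 camera calls.

## Working session

There is one attempt and no reset: what is moved stays moved. The work goes in short steps, Python scripts to look and compute and a shell command to move; the robot and the scene stay as the last step left them, time stands still between calls to the robot, and variables do not carry over. Pictures are saved under pics/ and viewed, at most 10 in all, crops included, and the job is handed in when it is done.

```bash
mkdir -p pics; ls; cat > h.py <<'E'
import numpy as np, cv2
from plant import r
from scipy.spatial.transform import Rotation as R
def cam(n):
    c=r.read_camera(n); return c
def ray(c,uv):
    K=np.array(c["camera_matrix"]);D=np.array(c["distortion"]);T=np.array(c["world_from_camera"])
    p=cv2.undistortPoints(np.array(uv,float).reshape(-1,1,2),K,D).reshape(-1,2)
    d=np.c_[p[:,0],-p[:,1],-np.ones(len(p))]@T[:3,:3].T
    return T[:3,3],d
def onz(c,uv,z):
    o,d=ray(c,uv); return o+d*((z-o[2])/d[:,2])[:,None]
def proj(c,P):
    K=np.array(c["camera_matrix"]);D=np.array(c["distortion"]);T=np.array(c["world_from_camera"])
    q=(np.atleast_2d(P)-T[:3,3])@T[:3,:3]; q=q*[1,-1,-1]
    return cv2.projectPoints(q,np.zeros(3),np.zeros(3),K,D)[0].reshape(-1,2)
E
python3 - <<'E'
from h import *
for n in("top","side"):
    c=cam(n); cv2.imwrite(f"pics/{n}0.png",c["pixels"]); print(n,np.round(c["world_from_camera"],3).tolist())
print(r.read_state(),r.pinch_z)
E
```

```text
pics
top [[-0.008, 0.998, -0.057, 0.476], [-1.0, -0.008, -0.0, -0.011], [-0.001, 0.057, 0.998, 1.351], [0.0, 0.0, 0.0, 1.0]]
side [[0.861, 0.295, -0.414, -0.205], [-0.508, 0.511, -0.693, -1.291], [0.007, 0.807, 0.59, 1.18], [0.0, 0.0, 0.0, 1.0]]
{'clock': 0.1, 'joint_positions': array([-1.23500637e+00,  2.76511091e-01,  1.50598137e+00, -4.15133901e-05,
        1.36070615e+00, -1.21002727e-01]), 'qvel': array([-1.19333974e-05, -8.62368300e-04, -2.96429107e-03,  6.40454340e-04,
        1.35034446e-03, -1.27055260e-03]), 'joint_efforts': array([ 1.47934545e-03, -4.05454481e+01, -2.37779528e+01,  7.03026820e-02,
        2.98932823e-02, -4.60361264e-05]), 'tool_pos': array([ 0.25342824, -0.51557636,  0.20471306]), 'orientation': array([-3.05845372e+00, -7.10958971e-01,  3.33620715e-04]), 'force': array([ 1.06803566,  0.27310236, -0.52496074]), 'moment': array([ 0.02555297, -0.00345312, -0.04681499]), 'grip_force': 0.0, 'opening': 0.09388528019505044} 0.0188
```

View pics/top0.png

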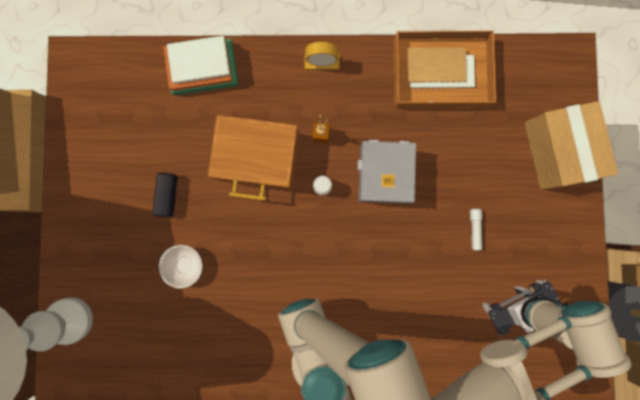

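View pics/side0.png

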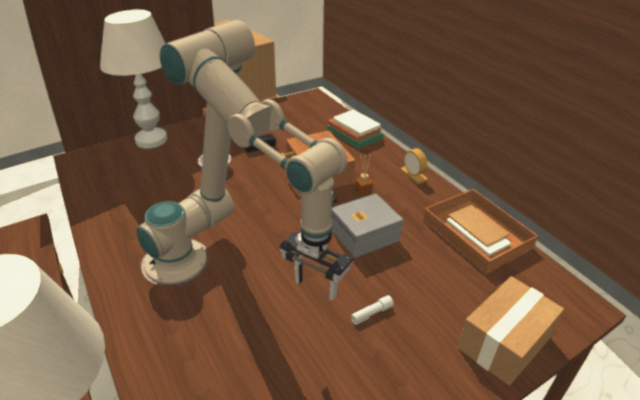

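The top view shows the cabinet at about (253,152), with its handle at (248,196). The strongbox is at (388,172) with its lock at (388,181), the candle at (322,185) and the bowl at (180,267). The side view agrees on the layout, but the cabinet is partly hidden by the arm.

```bash
python3 - <<'E'
from h import *
c=cam("top"); im=c["pixels"]; hsv=cv2.cvtColor(im,cv2.COLOR_BGR2HSV)
for p in [(253,150),(248,196),(370,155),(388,181),(240,220),(300,190),(235,188)]: print(p,hsv[p[1],p[0]])
def big(m,x0,x1,y0,y1,n):
    k=np.zeros_like(m);k[y0:y1,x0:x1]=m[y0:y1,x0:x1]
    cs=max(cv2.findContours(k,0,2)[0],key=cv2.contourArea)
    print(n,cv2.contourArea(cs),cv2.minAreaRect(cs)); return cs
V=hsv[...,2];S=hsv[...,1];H=hsv[...,0]
def rep(cs,z,n):
    b=cv2.boxPoints(cv2.minAreaRect(cs)); P=onz(c,b,z); print(n,P[:,:2].round(4).tolist(),"c",P.mean(0).round(4),"sides",np.linalg.norm(np.diff(P,axis=0),axis=1).round(4),
     "ang",[round(float(np.degrees(np.arctan2(*(P[i+1]-P[i])[[1,0]]))),2) for i in range(3)])
m=((V>140)&(H<20)).astype(np.uint8)
rep(big(m,200,310,105,210,"cab"),.112,"cab")
m=((S<60)&(V>90)).astype(np.uint8)
rep(big(m,345,430,130,215,"box"),.1,"box")
m=((S>120)&(V>120)&(H>15)).astype(np.uint8)
rep(big(m,375,400,170,192,"lock"),.105,"lock")
rep(big(((H>17)&(V>100)).astype(np.uint8),220,275,184,206,"handle"),.092,"handle")
cr=np.hstack([cv2.resize(im[100:220,195:315],(400,400),interpolation=2),cv2.resize(im[125:215,345:435],(400,400),interpolation=2)])
cv2.imwrite("pics/crop1.png",cr)
E
```

```text
(253, 150) [ 15 178 185]
(248, 196) [ 20 190 189]
(370, 155) [ 18  24 161]
(388, 181) [ 19 181 162]
(240, 220) [ 12 174 119]
(300, 190) [ 10 162  77]
(235, 188) [ 20 194 163]
cab 5050.0 ((251.9000244140625, 150.6999969482422), (82.5900650024414, 64.7709732055664), 8.130102157592773)
cab [[0.6201, 0.3674], [0.8275, 0.3398], [0.7875, 0.0765], [0.5807, 0.1065]] c [0.704  0.2225 0.112 ] sides [0.2092 0.2663 0.2089] ang [-7.56, -98.65, 171.76]
box 3233.0 ((386.25567626953125, 171.05015563964844), (57.06242752075195, 61.54630661010742), 1.6365771293640137)
box [[0.5401, -0.1129], [0.7398, -0.121], [0.733, -0.3057], [0.5335, -0.296]] c [ 0.6366 -0.2089  0.1   ] sides [0.1998 0.1848 0.1997] ang [-2.33, -92.11, 177.19]
lock 120.5 ((387.5, 180.5), (11.0, 11.0), 90.0)
lock [[0.6228, -0.1943], [0.6226, -0.2296], [0.5871, -0.229], [0.5874, -0.1937]] c [ 0.605  -0.2116  0.105 ] sides [0.0353 0.0355 0.0353] ang [-90.44, 179.0, 89.56]
handle 153.0 ((247.0, 191.5), (15.0, 36.0), 90.0)
handle [[0.5988, 0.3002], [0.598, 0.1835], [0.5493, 0.1835], [0.5501, 0.2999]] c [0.574  0.2418 0.092 ] sides [0.1167 0.0487 0.1164] ang [-90.43, -179.93, 89.56]
```

View pics/crop1.png

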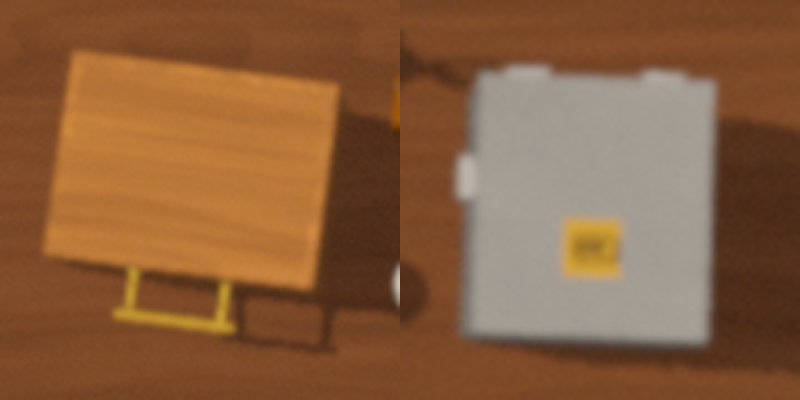

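The crop shows the cabinet with its front edge running from (208,176) to (290,186). The handle bar runs from (229.5,194.5) to (265.5,198.4). The brass lock, about 35 mm square with its slot, is at (388,181).

```bash
python3 - <<'E'
from h import *
c=cam("top")
P=onz(c,[(229.5,194.5),(265.5,198.4)],.092);F=onz(c,[(207.9,175.9),(289.5,186.4)],.112)
B=onz(c,[(72/3.333+195,50/3.333+100),(340/3.333+195,86/3.333+100)],.112)
for n,X in(("handle",P),("front",F),("back",B)):
    d=X[1]-X[0]; print(n,X.round(4).tolist(),X.mean(0).round(4),np.linalg.norm(d),np.degrees(np.arctan2(d[1],d[0]))+90)
yaw=np.radians(-7.6);ux=np.array([np.cos(yaw),np.sin(yaw)])
print("front-handle along x",(F.mean(0)-P.mean(0))[:2]@ux, "along y",(F.mean(0)-P.mean(0))[:2]@[-ux[1],ux[0]])
s=r.read_state();M=R.from_rotvec(s["orientation"]).as_matrix();print(M.round(3));print(s["tool_pos"])
m=(P.mean(0)); print("delta",m-s["tool_pos"], "tool y yaw",np.degrees(np.arctan2(M[1,1],M[0,1])))
w=cam("wrist");print(np.round(np.linalg.inv(np.r_[np.c_[M,s["tool_pos"]],[[0,0,0,1]]])@w["world_from_camera"],3))
E
```

```text
handle [[0.5647, 0.2983, 0.092], [0.5512, 0.1818, 0.092]] [0.5579 0.2401 0.092 ] 0.11726843173377853 -6.6250177488270765
front [[0.6234, 0.3627, 0.112], [0.5877, 0.1023, 0.112]] [0.6055 0.2325 0.112 ] 0.262853490675175 -7.787109175364961
back [[0.8203, 0.3365, 0.112], [0.7832, 0.0777, 0.112]] [0.8018 0.2071 0.112 ] 0.2615306960208894 -8.16198660555915
front-handle along x 0.04817901142617685 along y -0.0012123138173029161
[[ 0.897  0.441 -0.   ]
 [ 0.441 -0.897  0.001]
 [ 0.    -0.001 -1.   ]]
[ 0.25348488 -0.51574061  0.20494388]
delta [ 0.30446407  0.75583138 -0.11294388] tool y yaw -63.82997207686364
[[-0.001  0.961  0.277  0.082]
 [ 1.     0.001 -0.001  0.   ]
 [-0.001  0.277 -0.961 -0.18 ]
 [ 0.     0.     0.     1.   ]]
```

```bash
A='.'; python3 -m crank '0 0 .62 .4 1 0 .4;0 0 .62 .4 1 0 .4;0 0 .62 .4 1 0 .4;0 0 .62 .4 1 0 .4;0 0 .62 .4 1 0 .4;0 0 .62 .4 1 0 .4;0 0 .62 .4 1 0 .4;0 0 .62 .4 1 0 .4'
python3 -m crank '0 0 .62 .4 1 0 .4;0 0 .62 .4 1 0 .4;0 0 .62 .4 1 0 .4;0 0 .62 .4 1 0 .4;0 0 .62 .4 1 0 .4;0 0 .62 .4 1 0 .4;0 0 .62 .4 1 0 .4;0 0 .62 .4 1 0 .4'
python3 -m crank '0 0 0 .4 1 0 .4;0 0 0 .4 1 0 .4;0 0 0 .4 1 0 .4;0 0 0 .4 1 0 .4;0 0 0 .4 1 0 .4;0 0 0 .4 1 0 .4;0 0 0 .4 1 0 .4;0 0 0 .4 1 0 .4'
python3 - <<'E'
from h import *
s=r.read_state();M=R.from_rotvec(s["orientation"]).as_matrix();print(s["tool_pos"],np.degrees(np.arctan2(M[1,1],M[0,1])),s["opening"])
w=cam("wrist");cv2.imwrite("pics/w1.png",w["pixels"])
print(proj(w,[[.558,.240,.092]]))
E
```

```text
clock: 0.92
tool_pos: [0.3542, -0.262, 0.2057]
orientation: [-2.794, -1.434, -0.002]
force: [-0.6, -0.3, 0.7]
opening: 0.0443
grip_force: 0.0
clock: 1.58
tool_pos: [0.4554, -0.0138, 0.2054]
orientation: [2.367, 2.065, 0.002]
force: [0.4, -0.1, 0.2]
opening: 0.0377
grip_force: 0.0
clock: 2.25
tool_pos: [0.5562, 0.2357, 0.2045]
orientation: [2.369, 2.063, 0.002]
force: [0.0, 0.3, 0.2]
opening: 0.0375
grip_force: 0.0
[0.55618868 0.23566203 0.2044929 ] -7.901130232190091 0.03752758441260218
[[319.08819169 192.25531318]]
```

View pics/w1.png

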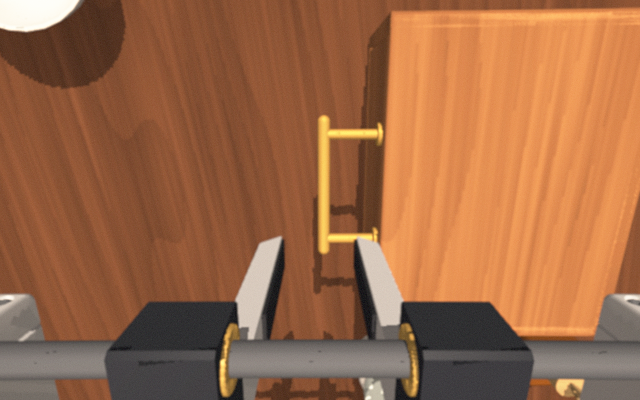

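The wrist view shows the bar from (324,118) to (324,253), with its middle at about (324,185). The prediction was (319,192), so it matches closely.

```bash
python3 - <<'E'
from h import *
s=r.read_state()
w=cam("wrist");P=onz(w,[(324,119),(324,252)],.092);d=P[1]-P[0];print(P.round(4),P.mean(0),np.linalg.norm(d),np.degrees(np.arctan2(d[1],d[0]))-90, P.mean(0)-s["tool_pos"])
E
```

```text
[[0.5689 0.297  0.092 ]
 [0.5533 0.1822 0.092 ]] [0.56109446 0.23959798 0.092     ] 0.11588599361291485 -187.76805667663476 [ 0.00619053  0.00624466 -0.1125392 ]
```

```bash
python3 -m crank '0 0 0 .02 .02 0 .4;0 0 0 .02 .02 -.15 .4;0 0 0 .02 .02 -.3 .4;0 0 0 .02 .02 -.4 .4;0 0 0 .02 .02 -.5 .4;0 0 0 .02 .02 -.525 .4;0 0 0 .02 .02 -.525 .4;0 0 0 .02 .02 -.525 .4'
python3 -m crank '0 0 0 0 0 0 0;0 0 0 0 0 0 0;0 0 0 0 0 0 0;0 0 0 0 0 0 0;0 0 0 0 0 0 0;0 0 0 0 0 0 0;0 0 0 0 0 0 0;0 0 0 0 0 0 0'
```

```text
clock: 3.02
tool_pos: [0.5596, 0.238, 0.0753]
orientation: [2.372, 2.058, 0.002]
force: [0.5, 0.5, 0.2]
opening: 0.0375
grip_force: 0.0
clock: 3.68
tool_pos: [0.5597, 0.2391, 0.0752]
orientation: [2.37, 2.06, 0.003]
force: [1.1, 0.0, 5.6]
opening: 0.0089
grip_force: 30.0
```

```bash
python3 -m crank '0 0 0 -.05 .007 0 0;0 0 0 -.15 .0205 0 0;0 0 0 -.25 .034 0 0;0 0 0 -.35 .048 0 0;0 0 0 -.45 .0615 0 0;0 0 0 -.51 .07 0 0;0 0 0 -.53 .0725 0 0;0 0 0 -.53 .0725 0 0'
python3 -m crank '0 0 0 0 0 0 0;0 0 0 0 0 0 0;0 0 0 0 0 0 .4;0 0 0 0 0 0 .4;0 0 0 0 0 0 .4;0 0 0 0 0 0 .4;0 0 0 0 0 0 .4;0 0 0 0 0 0 .4'
python3 -m crank '0 0 0 0 0 .1 .4;0 0 0 0 0 .25 .4;0 0 0 0 0 .4 .4;0 0 0 .1 0 .55 .4;0 0 0 .2 -.02 .55 .4;0 0 0 .2 -.02 .55 .4;0 0 0 .2 -.02 .55 .4;0 0 0 .2 -.02 .55 .4'
python3 - <<'E'
from h import *
w=cam("wrist");t=cam("top");im=t["pixels"]
cv2.imwrite("pics/w2.png",np.hstack([cv2.resize(w["pixels"],(480,300)),cv2.resize(im[110:230,195:315],(300,300))]))
E
```

```text
clock: 4.35
tool_pos: [0.4241, 0.2574, 0.0752]
orientation: [-2.37, -2.061, 0.001]
force: [-2.0, -0.2, 9.0]
opening: 0.0088
grip_force: 30.0
clock: 5.02
tool_pos: [0.426, 0.257, 0.074]
orientation: [-2.371, -2.06, 0.001]
force: [-0.3, -0.3, -0.2]
opening: 0.0375
grip_force: 0.0
clock: 5.68
tool_pos: [0.475, 0.2517, 0.2107]
orientation: [-2.371, -2.059, 0.004]
force: [-0.0, -0.4, -0.6]
opening: 0.0373
grip_force: 0.0
```

View pics/w2.png

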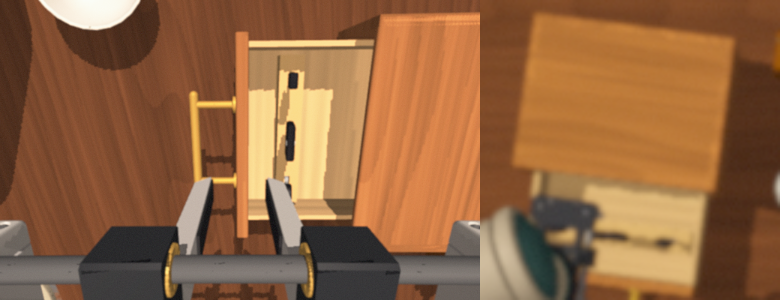

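The drawer is open. The key heads at full scale are at about (391,107), which is small, and (387,188), which is long. The third is near the finger. I'll measure the head lengths.

```bash
python3 - <<'E'
from h import *
s=r.read_state()
w=cam("wrist");im=w["pixels"];m=(im.max(2)<70).astype(np.uint8);k=np.zeros_like(m);k[60:236,340:440]=m[60:236,340:440]
for c in cv2.findContours(k,0,2)[0]:
    if cv2.contourArea(c)<40: continue
    q=cv2.minAreaRect(c);print("px",q,cv2.contourArea(c)); x,y,ww,h=cv2.boundingRect(c)
    P=onz(w,np.vstack([cv2.boxPoints(q),[q[0]]]),.094 if h>40 else .092);print(P[-1].round(4),np.linalg.norm(np.diff(P[:4],axis=0),axis=1).round(4))
yaw=np.radians(-7.8);ux=np.array([np.cos(yaw),np.sin(yaw)]);uy=np.array([-ux[1],ux[0]])
h=np.array([.5600,.2395])-ux*.134
for i in(1,0,-1):
    p=h+ux*(.046+.07)+uy*.07*i;print("expected",p,proj(w,[*p,.082]))
print(s["tool_pos"])
cv2.imwrite("pics/c3.png",cv2.resize(im[60:280,320:460],None,fx=2.5,fy=2.5))
E
```

```text
px ((386.8354187011719, 188.04515075683594), (10.795050621032715, 50.2509651184082), 3.094058036804199) 446.5
[0.5339 0.2505 0.094 ] [0.0444 0.0091 0.0444]
px ((391.0, 107.0), (10.0, 20.0), 0.0) 187.0
[0.5434 0.3169 0.092 ] [0.0157 0.008  0.0157]
expected [0.55166663 0.31129523] [[399.13168687 112.12165352]]
expected [0.54216654 0.24194288] [[394.48452544 192.69053741]]
expected [0.53266645 0.17259053] [[390.47930286 263.8965035 ]]
[0.47452878 0.25182142 0.21060641]
```

View pics/c3.png

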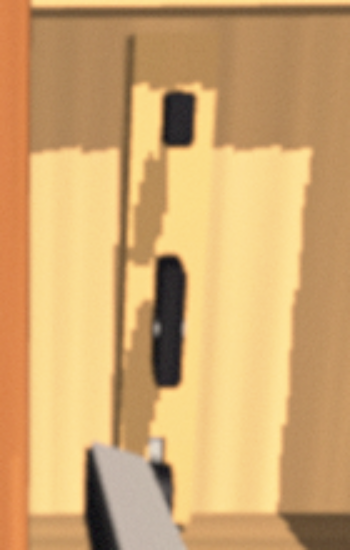

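The middle head measures 44 mm, so it is the wide key. Its position is 8 mm off what I expected, so I'll check it against the handle and the top view.

```bash
python3 - <<'E'
from h import *
w=cam("wrist");im=w["pixels"];hsv=cv2.cvtColor(im,cv2.COLOR_BGR2HSV)
print(hsv[170,259],hsv[170,322])
m=cv2.inRange(hsv,(18,150,120),(32,255,255));k=np.zeros_like(m);k[80:235,245:272]=m[80:235,245:272]
c=max(cv2.findContours(k,0,2)[0],key=cv2.contourArea);print(cv2.boundingRect(c),cv2.minAreaRect(c))
print("handle expected px",proj(w,[[.4272+.0081,.2577+.0594,.092],[.4272,.2577,.092],[.4272-.0061,.2577-.0446,.092]]))
yaw=np.radians(-7.8);ux=np.array([np.cos(yaw),np.sin(yaw)]);uy=np.array([-ux[1],ux[0]])
f=np.array([.4272,.2577])+ux*.046
for i in(.13,0):
  for d in (0,.014): print("panel",i,d,proj(w,[*(f+ux*d+uy*i),.102]))
cb=f+ux*.134
print("cab front top",proj(w,[[*(cb+uy*.13),.112],[*(cb),.112]]))
t=cam("top");im=t["pixels"];m=(im.max(2)<75).astype(np.uint8);print("top px mid exp",proj(t,[[.5422,.2419,.09],[.534,.2505,.09]]),"\n",proj(t,[[.5327,.1726,.09],[.5517,.3113,.09]]))
print(im[175:192,225:270].max(2))
E
```

```text
[ 20 165 244] [ 12 168 220]
(254, 123, 18, 112) ((264.6820983886719, 178.3246612548828), (111.35002136230469, 16.647802352905273), 87.27368927001953)
handle expected px [[259.61307643 126.01833983]
 [263.19548109 196.24198996]
 [265.58040674 244.15155051]]
panel 0.13 0 [[314.73558758  29.99146394]]
panel 0.13 0.014 [[333.68071361  29.88905522]]
panel 0 0 [[315.91802623 199.18166379]]
panel 0 0.014 [[332.51265128 199.11749522]]
cab front top [[503.78216007  25.71132232]
 [480.59653632 201.90436257]]
top px mid exp [[247.04231734 201.34672687]
 [244.37456809 203.89680797]] 
 [[268.4450951  204.1146662 ]
 [225.62014966 198.58090129]]
[[191 191 190 191 190 190 188 189 188 188 187 187 186 186 185 185 185 185
  185 186 185 186 186 188 189 190 191 191 192 192 193 193 193 193 192 191
  191 192 190 189 188 188 186 184 183]
 [192 192 192 191 192 192 191 191 191 191 189 187 188 187 187 187 185 185
  186 185 185 184 184 184 186 186 187 187 189 190 192 191 192 193 193 193
  193 193 192 192 191 191 189 188 188]
 [187 189 188 190 190 192 193 192 192 192 191 191 191 191 191 189 189 188
  187 187 187
[... 2018 characters left out ...]
9 209 218 220 220 221 220
  220 221 221 221 222 221 221 222 222 222 222 222 221 219 218 220 219 219
  220 220 220 219 218 213 207 206 205]
 [100 103 109 115 116 121 126 130 134 137 152 177 199 208 212 214 217 219
  220 220 220 220 220 220 220 220 220 220 220 221 220 221 221 221 222 222
  222 222 223 223 223 222 220 220 219]
 [ 78  77  81  83  83  88  92  97 104 108 120 144 166 178 184 193 205 214
  219 221 221 221 221 221 220 220 219 219 219 220 219 220 219 219 219 219
  220 220 220 220 221 222 221 222 222]
 [ 70  66  67  66  67  68  72  80  88  89  88  99 112 123 135 153 176 197
  213 221 223 223 223 223 222 222 222 221 221 220 219 219 219 219 219 218
  218 219 219 219 219 219 219 219 219]]
```

The panel and handle match to within about 3 mm, so the keys are probably leaning slightly in their slots. I'll look from straight above.

```bash
python3 -m crank '0 0 0 .24 -.32 .08 .4;0 0 0 .24 -.32 .08 .4;0 0 0 .24 -.32 .08 .4;0 0 0 .24 -.32 .08 .4;0 0 0 .24 -.32 .08 .4;0 0 0 .24 -.32 .08 .4;0 0 0 .24 -.32 .08 .4;0 0 0 .24 -.32 .08 .4'
python3 - <<'E'
from h import *
s=r.read_state();print(s["tool_pos"])
w=cam("wrist");im=w["pixels"];print(np.array(w["world_from_camera"])[:3,3])
for n,p in(("exp",[.5422,.2419]),("lean",[.534,.2505])):
  print(n,proj(w,[[*p,.094],[*p,.062]]).tolist())
a=int(proj(w,[.54,.245,.09])[0,0]);m=(im.max(2)<70).astype(np.uint8);k=np.zeros_like(m);k[:300,a-40:a+40]=m[:300,a-40:a+40]
for c in cv2.findContours(k,0,2)[0]:
    if cv2.contourArea(c)<40: continue
    q=cv2.minAreaRect(c);print("px",q,cv2.contourArea(c))
    P=onz(w,np.vstack([cv2.boxPoints(q),[q[0]]]),.094);print(P[-1].round(4),np.linalg.norm(np.diff(P[:4],axis=0),axis=1).round(4))
t=cam("top")["pixels"]
cv2.imwrite("pics/c4.png",np.hstack([cv2.resize(im[0:300,a-90:a+110],(400,600)),cv2.resize(t[170:230,215:275],(400,600))[:, :400]]))
E
```

```text
clock: 6.6
tool_pos: [0.5351, 0.1731, 0.2315]
orientation: [-2.369, -2.062, 0.001]
force: [-0.1, -0.6, 0.5]
opening: 0.0378
grip_force: 0.0
[0.53507013 0.17306545 0.23152761]
[0.54708734 0.25336916 0.41149922]
exp [[315.00987206502924, 112.63261198148166], [315.3495740173568, 111.31831507150449]]
lean [[304.15297780277774, 103.78039854957403], [305.48497181769915, 103.26517836209396]]
px ((278.48077392578125, 269.0961608886719), (10.001923561096191, 61.188236236572266), 11.309932708740234) 396.0
[0.4855 0.0991 0.094 ] [0.0663 0.0096 0.0664]
px ((310.0, 181.5), (21.0, 10.0), 90.0) 182.0
[0.529  0.1821 0.094 ] [0.0091 0.0197 0.0092]
px ((308.3070068359375, 107.4031982421875), (49.14320755004883, 13.405827522277832), 88.02507019042969) 548.0
[0.5371 0.247  0.094 ] [0.0113 0.0409 0.0118]
px ((307.3429260253906, 21.6438045501709), (27.272790908813477, 13.50335693359375), 86.18592071533203) 296.5
[0.5462 0.3132 0.094 ] [0.0108 0.0199 0.011 ]
```

View pics/c4.png

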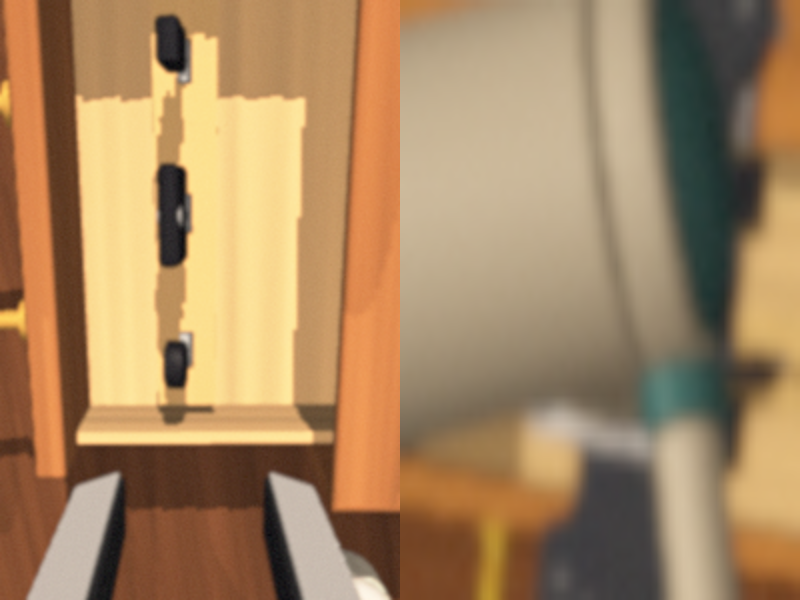

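Confirmed: the heads lean slightly towards the drawer front, and the slot centre is at x≈0.542. The wide key is the middle one, at (308,107), and the neighbours are 70 mm away. I'll descend on it and close.

```bash
python3 -m crank '0 0 0 .026 .15 0 .4;0 0 0 .026 .288 0 .4;0 0 0 .026 .288 -.15 .4;0 0 0 .026 .288 -.3 .4;0 0 0 .026 .288 -.45 .4;0 0 0 .026 .288 -.56 .4;0 0 0 .026 .288 -.64 .4;0 0 0 .026 .288 -.676 .4'
python3 -m crank '0 0 0 0 0 0 .4;0 0 0 0 0 0 .1;0 0 0 0 0 0 0;0 0 0 0 0 0 0;0 0 0 0 0 0 0;0 0 0 0 0 0 0;0 0 0 0 0 0 0;0 0 0 0 0 0 0'
```

```text
clock: 7.37
tool_pos: [0.54, 0.2439, 0.0595]
orientation: [-2.369, -2.06, 0.008]
force: [-1.1, 0.1, 0.1]
opening: 0.0376
grip_force: 0.0
clock: 8.03
tool_pos: [0.5427, 0.2443, 0.0638]
orientation: [2.372, 2.06, 0.002]
force: [-2.7, 0.2, 6.5]
opening: 0.0098
grip_force: 30.0
```

```bash
python3 -m crank '0 0 0 0 0 .04 0;0 0 0 0 0 .1 0;0 0 0 0 0 .18 0;0 0 0 0 0 .28 0;0 0 0 0 0 .4 0;0 0 0 0 0 .55 0;0 0 0 0 0 .64 0;0 0 0 0 0 .64 0'
python3 - <<'E'
from h import *
w=cam("wrist");t=cam("top")["pixels"];s=cam("side")["pixels"]
cv2.imwrite("pics/c5.png",np.hstack([w["pixels"][:, 180:480],cv2.resize(t[140:230,205:285],(356,400))]))
E
```

```text
clock: 8.7
tool_pos: [0.5461, 0.245, 0.2293]
orientation: [2.367, 2.057, 0.018]
force: [-0.1, 0.3, -0.2]
opening: 0.0098
grip_force: 30.0
```

View pics/c5.png

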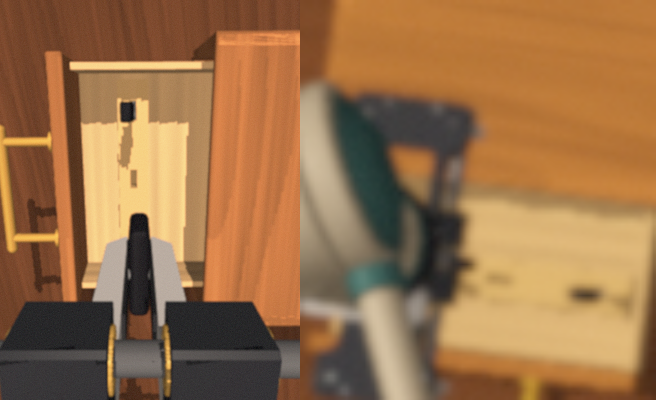

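The key is gripped squarely, with its head from (319,213) to (319,315) in the wrist view. The other two are still in the rack. I'll move over the lock.

```bash
python3 -m crank '0 0 .12 .1 -.1 0 0;0 0 .12 .12 -.25 0 0;0 0 .12 .12 -.4 0 0;0 0 .12 .12 -.55 0 0;0 0 .12 .12 -.7 0 0;0 0 .12 .12 -.85 0 0;0 0 .12 .12 -.95 0 0;0 0 .12 .12 -1 0 0'
python3 -m crank '0 0 0 .1 -.15 0 0;0 0 0 .13 -.3 0 0;0 0 0 .13 -.45 0 0;0 0 0 .13 -.6 0 0;0 0 0 .13 -.72 0 0;0 0 0 .13 -.79 0 0;0 0 0 .13 -.83 0 0;0 0 0 .13 -.83 0 0'
python3 -m crank '0 0 0 0 0 0 0;0 0 0 0 0 0 0;0 0 0 0 0 0 0;0 0 0 0 0 0 0;0 0 0 0 0 0 0;0 0 0 0 0 0 0;0 0 0 0 0 0 0;0 0 0 0 0 0 0'
python3 - <<'E'
from h import *
w=cam("wrist");s=cam("side")
st=r.read_state();M=R.from_rotvec(st["orientation"]).as_matrix();print(st["tool_pos"],M.round(3),st["force"])
a=proj(s,[*st["tool_pos"]])[0].astype(int);print(a)
cv2.imwrite("pics/side3.png",s["pixels"]);cv2.imwrite("pics/w6.png",w["pixels"])
print(proj(w,[[.605,-.2116,.105]]))
cv2.imwrite("pics/c6.png",np.hstack([w["pixels"][:, 180:460],cv2.resize(s["pixels"][a[1]-40:a[1]+60,a[0]-60:a[0]+65],(500,400),interpolation=2)]))
E
```

```text
clock: 9.52
tool_pos: [0.5713, -0.0092, 0.2205]
orientation: [-2.274, -2.165, 0.006]
force: [0.8, -0.5, -0.5]
opening: 0.0102
grip_force: 30.0
clock: 10.18
tool_pos: [0.6048, -0.2146, 0.221]
orientation: [-2.272, -2.166, 0.001]
force: [-0.4, -0.5, -0.7]
opening: 0.0099
grip_force: 30.0
clock: 10.85
tool_pos: [0.6052, -0.2132, 0.2229]
orientation: [2.271, 2.17, 0.0]
force: [-0.3, -0.0, -0.7]
opening: 0.0098
grip_force: 30.0
[ 0.60511578 -0.21340627  0.22279281] [[ 0.046  0.999  0.   ]
 [ 0.999 -0.046  0.   ]
 [ 0.     0.    -1.   ]] [ 0.42669643  0.10655106 -0.10287805]
[360 187]
[[317.48039145 193.73818326]]
```

View pics/c6.png

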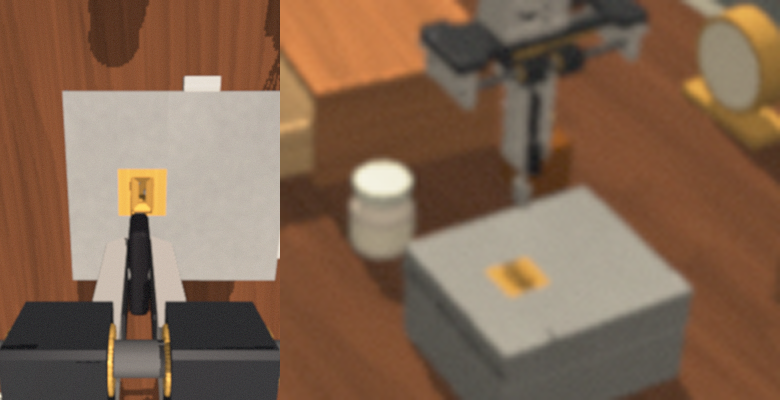

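The wrist view shows the brass lock plate at full px x 298–347, y 169–216, with the slot running vertically. The side view shows the key hanging upright over the box. I'll measure exact offsets from the mask next.

```bash
python3 - <<'E'
from h import *
w=cam("wrist");im=w["pixels"];hsv=cv2.cvtColor(im,cv2.COLOR_BGR2HSV)
st=r.read_state();tp=st["tool_pos"];M=R.from_rotvec(st["orientation"]).as_matrix()
k=np.zeros(im.shape[:2],np.uint8);k[150:225,280:360]=cv2.inRange(hsv,(12,120,60),(35,255,255))[150:225,280:360]
c=max(cv2.findContours(k,0,2)[0],key=cv2.contourArea);q=cv2.minAreaRect(c);print("brass",q,cv2.boundingRect(c))
P=onz(w,np.vstack([cv2.boxPoints(q),[q[0]]]),.1);print(P.round(4).tolist(),np.linalg.norm(np.diff(P[:4],axis=0),axis=1))
# slot: dark part within plate
g=hsv[...,2];print(g[172:216:2,308:338:1])
# box yaw by edge lines
m=((hsv[...,1]<50)&(g>110)).astype(np.uint8)
def line(pts):
    Q=onz(w,pts,.1)[:,:2];vx,vy,x,y=cv2.fitLine(Q.astype(np.float32),cv2.DIST_HUBER,0,.01,.01).ravel();return np.degrees(np.arctan2(vy,vx)),x,y
L=[];T=[]
for y in range(110,260,5):
    xs=np.flatnonzero(m[y,200:300]);L.append((200+xs[0],y))
for x in range(255,355,5):
    ys=np.flatnonzero(m[60:130,x]);T.append((x,60+ys[0]))
print("left(front) edge",line(L),"top edge(+y)",line(T),L[0],L[-1])
Z=tp[2]+r.pinch_z+.012
print("head ends on z",onz(w,[(319,213),(320,315)],Z),"tp",tp)
tip=tp+np.array([0,0,r.pinch_z-.062]); ax=M[:,0]
print("tip px",proj(w,[tip,tip+ax*.007,tip-ax*.007,tip+[0,0,.022]+ax*.009,tip+[0,0,.042]+ax*.022, tip+[0,0,.074]+ax*.022]))
E
```

```text
brass ((321.5, 192.0), (46.0, 47.0), 90.0) (298, 169, 48, 47)
[[0.5891, -0.1902, 0.1], [0.6297, -0.1921, 0.1], [0.6286, -0.2339, 0.1], [0.5865, -0.232, 0.1], [0.6085, -0.2117, 0.1]] [0.04058083 0.04183104 0.0421216 ]
[[248 247 246 244 245 247 244 244 245 246 245 245 244 245 246 245 246 246
  247 247 246 246 244 244 246 244 245 248 247 248]
 [248 247 245 245 244 245 245 245 246 246 246 244 246 246 246 246 246 245
  246 247 246 246 244 244 246 245 245 247 247 246]
 [247 247 245 240 239 238 235 234 233 234 236 234 233 233 233 235 234 233
  233 234 234 233 235 240 242 243 244 246 247 248]
 [248 245 237 224 221 220 207 186 175 166 171 172 169 170 174 174 172 172
  173 170 172 184 200 212 220 230 242 246 247 247]
 [247 240 222 214 219 228 229 223 212 194 177 169 166 168 170 166 170 170
  178 189 200 209 211 211 217 228 241 247 247 247]
 [244 222 192 197 221 229 230 231 229 225 203 169 160 162 168 168 166 174
  198 208 219 215 216 215 217 224 240 247 248 247]
 [244 222 189 199 221 225 231 229 230 227 212 181 168 170 173 170 171 186
  201 211 217 220 217 209 215 219 237 247 247 247]
 [244 22
[... 1701 characters left out ...]
180 178 179 200 231 244 247 246 246 246]
 [245 239 205 144 120 108  79  54  40  42  43  43  37  39  42  46  67 107
  164 218 236 236 234 234 238 240 243 243 242 241]]
left(front) edge (np.float32(87.28753), np.float32(0.54548216), np.float32(-0.18365426)) top edge(+y) (np.float32(-2.6557698), np.float32(0.5968545), np.float32(-0.12629034)) (np.int64(244), 110) (np.int64(252), 255)
head ends on z [[ 0.60747924 -0.18096583  0.25353852]
 [ 0.6055625  -0.2324462   0.25353852]] tp [ 0.60512603 -0.21345949  0.22273852]
tip px [[317.567639   225.06705639]
 [317.5488057  215.08914361]
 [317.58613902 234.88417469]
 [317.45623229 223.50096454]
 [317.31348739 213.24709245]
 [317.09996737 235.38085942]]
```

```bash
python3 -m crank '0 0 0 .0064 .007 0 0;0 0 0 .0064 .007 -.05 0;0 0 0 .0064 .007 -.12 0;0 0 0 .0064 .007 -.18 0;0 0 0 .0064 .007 -.23 0;0 0 0 .0064 .007 -.26 0;0 0 0 .0064 .007 -.275 0;0 0 0 .0064 .007 -.275 0'
python3 -m crank '0 0 0 0 0 -.01 0;0 0 0 0 0 -.02 0;0 0 0 0 0 -.03 0;0 0 0 0 0 -.04 0;0 0 0 0 0 -.05 0;0 0 0 0 0 -.06 0;0 0 0 0 0 -.07 0;0 0 0 0 0 -.07 0'
python3 - <<'E'
from h import *
s=r.read_state();print(s["tool_pos"],s["force"],s["moment"],s["opening"])
E
```

```text
clock: 11.67
tool_pos: [0.6065, -0.2115, 0.1532]
orientation: [-2.271, -2.169, 0.001]
force: [-0.9, 0.2, -0.8]
opening: 0.0096
grip_force: 30.0
clock: 12.33
tool_pos: [0.6072, -0.2121, 0.1362]
orientation: [2.271, 2.169, 0.0]
force: [1.2, -1.5, -2.0]
opening: 0.0102
grip_force: 30.0
[ 0.60718394 -0.21206478  0.13621078] [ 1.22224172 -1.48010536 -2.00444137] [-0.20536885 -0.44972981  0.00837642] 0.01023561284113072
```

The tip is inside the mouth and nothing is jamming. I'll continue down past the pins with small wiggles.

```bash
python3 -m crank '0 0 .04 0 0 -.015 0;0 0 -.04 0 0 -.03 0;0 0 .04 0 0 -.045 0;0 0 -.04 0 0 -.06 0;0 0 .04 0 0 -.07 0;0 0 -.04 0 0 -.08 0;0 0 .04 0 0 -.08 0;0 0 0 0 0 -.08 0'
python3 - <<'E'
from h import *
s=r.read_state();print(s["tool_pos"],s["force"],s["moment"],s["opening"])
E
```

```text
clock: 13.0
tool_pos: [0.6073, -0.2119, 0.1164]
orientation: [2.27, 2.17, 0.001]
force: [0.5, -0.4, -1.1]
opening: 0.0099
grip_force: 30.0
[ 0.60731679 -0.21189516  0.11640041] [ 0.52964149 -0.38354246 -1.09121123] [-0.31723229 -0.48448163 -0.04006578] 0.009882260436430899
```

```bash
python3 -m crank '0 0 .04 0 0 -.005 0;0 0 -.04 0 0 -.01 0;0 0 .04 0 0 -.015 0;0 0 -.04 0 0 -.02 0;0 0 .04 0 0 -.022 0;0 0 -.04 0 0 -.024 0;0 0 0 0 0 -.026 0;0 0 0 0 0 -.028 0'
python3 - <<'E'
from h import *
s=r.read_state();tp=s["tool_pos"];print(tp,s["force"],s["moment"],s["opening"])
w=cam("wrist");c=cam("side");a=proj(c,tp)[0].astype(int)
tip=tp+np.array([0,0,r.pinch_z-.062]);ax=R.from_rotvec(s["orientation"]).as_matrix()[:,0]
print(proj(w,[tip+[0,0,.042]+ax*.022, tip+[0,0,.074]+ax*.022]));print(w["pixels"][204:244:2,319].max(1))
cv2.imwrite("pics/c7.png",np.hstack([w["pixels"][:,180:460],cv2.resize(c["pixels"][a[1]-50:a[1]+50,a[0]-60:a[0]+65],(500,400),interpolation=2)]))
E
```

```text
clock: 13.67
tool_pos: [0.6079, -0.2122, 0.1112]
orientation: [2.269, 2.168, 0.002]
force: [0.2, 0.4, 7.2]
opening: 0.0102
grip_force: 30.0
[ 0.60788222 -0.2122019   0.1112458 ] [0.20228564 0.40808854 7.21226842] [ 0.05541698 -0.00393939 -0.10664346] 0.010247517627124798
[[317.25408515 213.19077689]
 [317.26123421 235.39673777]]
[157 159 175 224 185  44  20  32  25  28  27  22  21  29  35  42  40  35
  34  31]
```

View pics/c7.png

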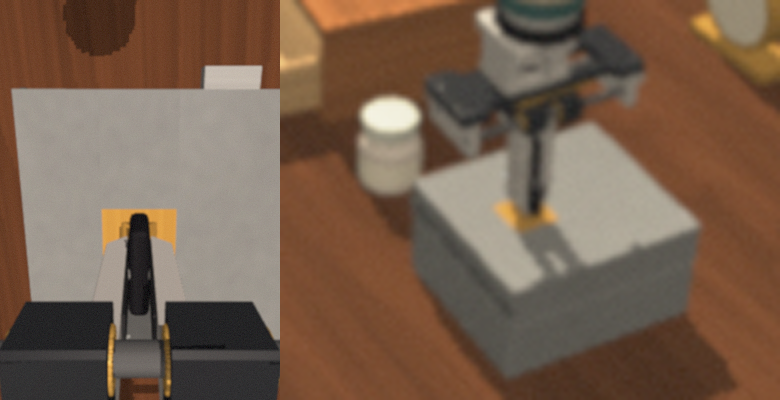

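The key is in the keyway, and the head hasn't shifted in the grip (edge still at row ~213). I'll press a bit more with a wiggle to tell the floor from a pin.

```bash
python3 -m crank '0 0 .04 0 0 -.004 0;0 0 -.04 0 0 -.006 0;0 0 .04 0 0 -.008 0;0 0 -.04 0 0 -.01 0;0 0 .04 0 0 -.012 0;0 0 -.04 0 0 -.012 0;0 0 0 0 0 -.012 0;0 0 0 0 0 -.012 0'
python3 - <<'E'
from h import *
s=r.read_state();tp=s["tool_pos"];print(tp,s["force"],s["moment"],s["opening"])
w=cam("wrist");print(w["pixels"][206:220,319].max(1))
E
```

```text
clock: 14.43
tool_pos: [0.608, -0.2131, 0.1111]
orientation: [2.267, 2.166, 0.002]
force: [-2.7, -0.9, 17.5]
opening: 0.0101
grip_force: 30.0
[ 0.60804302 -0.21310428  0.11105627] [-2.65374693 -0.88300313 17.51512691] [-0.01994613  0.51430688 -0.11321185] 0.010102101884130838
[160 188 218 221 221 219 185 114  44  25  22  19  27  30]
```

The hard floor is at TCP z 0.111, exactly where home was predicted. I'll ease the push and turn clockwise.

```bash
python3 -m crank '0 0 0 0 0 .006 0;0 0 -.14 0 0 .006 0;0 0 -.28 0 0 .006 0;0 0 -.42 0 0 .006 0;0 0 -.56 0 0 .006 0;0 0 -.7 0 0 .006 0;0 0 -.84 0 0 .006 0;0 0 -.98 0 0 .006 0'
python3 - <<'E'
from h import *
s=r.read_state();M=R.from_rotvec(s["orientation"]).as_matrix();print(np.degrees(np.arctan2(M[1,1],M[0,1])),s["tool_pos"],s["force"],s["moment"],s["opening"])
E
```

```text
clock: 15.15
tool_pos: [0.6071, -0.2124, 0.1112]
orientation: [2.921, 1.15, 0.002]
force: [-2.8, 0.1, 14.0]
opening: 0.0101
grip_force: 30.0
-47.01935054249469 [ 0.60707233 -0.21237697  0.11115209] [-2.78893848  0.07476117 13.96260039] [-0.0051705   0.58605362  0.06995175] 0.010079617739711366
```

```bash
python3 -m crank '0 0 -.14 0 0 0 0;0 0 -.28 0 0 0 0;0 0 -.42 0 0 0 0;0 0 -.56 0 0 0 0;0 0 -.7 0 0 0 0;0 0 -.84 0 0 0 0;0 0 -.98 0 0 0 0;0 0 -.98 0 0 0 0'
python3 -m crank '0 0 -.05 0 0 0 0;0 0 -.1 0 0 0 0;0 0 -.13 0 0 0 0;0 0 -.16 0 0 0 0;0 0 -.18 0 0 0 0;0 0 -.18 0 0 0 0;0 0 -.18 0 0 0 0;0 0 -.18 0 0 0 0'
python3 - <<'E'
from h import *
s=r.read_state();M=R.from_rotvec(s["orientation"]).as_matrix();print(np.degrees(np.arctan2(M[1,1],M[0,1])),s["tool_pos"],s["force"],s["moment"],s["opening"])
w=cam("wrist");im=w["pixels"];print(im[206:220,319].max(1))
k=np.zeros(im.shape[:2],np.uint8);k[195:300,300:340]=(im.max(2)<60)[195:300,300:340]
for y in range(212,300,10): print(y,np.flatnonzero(k[y])[[0,-1]] if k[y].any() else None,end=' ')
E
```

```text
clock: 15.82
tool_pos: [0.6068, -0.2116, 0.1111]
orientation: [3.141, -0.028, 0.002]
force: [-3.0, 2.3, 14.3]
opening: 0.0096
grip_force: 30.0
clock: 16.48
tool_pos: [0.6068, -0.2115, 0.1111]
orientation: [3.132, -0.244, 0.002]
force: [-2.8, 1.5, 13.9]
opening: 0.0099
grip_force: 30.0
-98.90886520801827 [ 0.60680664 -0.2114854   0.11112009] [-2.75352864  1.47797889 13.86618649] [0.38881427 0.77945227 0.0906229 ] 0.009898204939954667
[182 205 226 238 238 236 204 124  53  17  19  12  19  21]
212 None 222 [311 326] 232 [310 328] 242 [308 330] 252 [307 331] 262 [306 331] 272 [305 332] 282 [304 333] 292 [304 334]
```

The moment of 0.09 N·m shows only the spring. I'll turn slightly more to be sure the plug is against the stop.

```bash
python3 -m crank '0 0 -.02 0 0 0 0;0 0 -.04 0 0 0 0;0 0 -.06 0 0 0 0;0 0 -.08 0 0 0 0;0 0 -.1 0 0 0 0;0 0 -.1 0 0 0 0;0 0 -.1 0 0 0 0;0 0 -.1 0 0 0 0'
python3 - <<'E'
from h import *
s=r.read_state();M=R.from_rotvec(s["orientation"]).as_matrix();print(np.degrees(np.arctan2(M[1,1],M[0,1])),s["tool_pos"],s["force"],s["moment"],s["opening"])
E
```

```text
clock: 17.2
tool_pos: [0.6069, -0.2114, 0.1111]
orientation: [3.12, -0.366, 0.003]
force: [-2.7, 1.4, 13.9]
opening: 0.0097
grip_force: 30.1
-103.37327909831602 [ 0.60685937 -0.21138388  0.11112798] [-2.65843463  1.44426207 13.86036431] [0.450967   0.70173554 0.3811319 ] 0.009670178562683682
```

The moment jumped to 0.38 N·m, so the plug is at its stop and still held. I'll hand in.

```bash
python3 -c "
from plant import r
print(r.close_job())"
```

```text
the job is handed in; nothing more can be done
None
```

I handed the job in with the drawer about 0.13 m open and the wide-headed key fully home, turned clockwise to its stop and still gripped; the other two keys were still in their rack when I last looked, just after lifting the key out.

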